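Load the green spool on the take-up spindle and lock it

TASK

Load the take-up stand: lower the green spool upright over the steel spindle (do not let it drop), then press it down until the brass seat under it is fully home. Then swing the yellow keeper fully across above the spool to lock it in, and let go. Leave the grey spool and the oil bottle where they stand.

Things in the scene. Friction and masses are not known exactly. Their poses are not given: they have to be found in the camera images.
- spool: Green spool with a bare steel neck, loose, upright, about 0.3 kg. Origin: centre of its underside, z up its axis; round. Bottom flange 100 mm diameter (0 to 10 mm high), drum 64 (10 to 54), upper flange 84 (54 to 62), solid-topped neck 44 (62 to 100), to be gripped. Bore from below 28 mm diameter, 78 mm deep, closed at the top (the black dot there is only a mark).
- spool_top (a point): Centre of the flat top of the green spool's neck, 100 mm above its underside.
- stand: Take-up stand, fixed: blue base 45 mm high, x -90 to 160 mm, y -65 to 65 mm. Origin: on the spindle's axis at table height; x points to the keeper's post, z up. The spindle is an upright steel pin of 22 mm diameter, its top 17 mm tapered to 10 mm. The keeper's post, 32 mm in diameter, stands at x = 100 mm.
- spindle_tip (a point): Centre of the spindle's top, 125 mm above the table, on the stand's axis.
- seat (a joint): Brass disc, 90 mm diameter, 10 mm thick, around the spindle, under the mounted spool: 0 = raised (its top 71 mm above the table), 0.016 m = fully home (top at 55 mm, the spool's top then at 155 mm). It carries the spool's weight without sinking, yields to a press of about 5 to 10 N on the spool's top and stays where left.
- keeper (a joint): Yellow bar, 24 mm wide, 12 thick, underside 159 mm above the table, swinging level on the post: 0 = closed (stop), over the spindle; at angle a it points along (-cos a, sin a) in the stand's x, y; up to 1.7 rad. It clears a spool that is home by 4 mm and runs against one that is not. Turns with about 0.5 N at its pin, stays where left.
- keeper_hinge (a point): On the keeper's upright hinge axis, 159 mm above the table.
- keeper_pin (a point): Centre of the top of the red upright pin near the free end of the keeper, 125 mm from the hinge axis; 16 mm in diameter, it stands 40 mm above the bar, from 171 to 211 mm above the table.
- grey_spool: A grey spool of the same shape and size as the green one, a bystander. Origin: centre of its underside.
- oil_bottle: Yellow oil bottle with a red cap, 60 mm in diameter, 140 mm tall, a bystander. Origin: centre of its underside.

How it is judged:
By the outcome, as a careful person would: the job done as asked, in the order asked, and still so for the second after the job is handed in, with the robot touching nothing.
It also fails if it takes over 66 s, if anything falls off the work surface, if the arm or the gripper's body presses on something with over 40 N, if the wrist force passes 120 N, or if a joint passes its speed limit or range.

ROBOT

A 7-joint arm with a two-finger parallel gripper is mounted at the origin on the work surface. World frame = base frame: x ahead of the robot, y to its left, z up, the work surface at z = 0. Lengths are in m, angles in rad, forces in N, time in s.
With the tool pointing down it reaches from about 0.4 to 0.85 m from the base axis. Payload 10.4 kg.
Tool frame: the origin (TCP) lies at the very end of the fingers, on their centre line; the grasp point (between the pads) lies 19 mm behind it; z points along the fingers, y is the line along which they close (so a half turn about z gives the same grasp; the last joint's range is limited). The gripper opens to 87 mm and grips with 3 to 60 N. Pads are 19 mm wide; open, the fingers measure 117 mm over their backs; the gripper's body (75 mm by 190 mm) begins 51 mm behind the grasp point.
Start: joints at [1.287, 0.332, -0.065, 1.46, 0.022, 1.35, -0.088], TCP at [0.161, -0.604, 0.223] pointing down, gripper open.
Joint ranges: [-2.6, 2.6], [-0.5, 2.12], [-1.47, 1.34], [0.16, 2.42], [-1.27, 4.41], [0.06, 2.06], [-2.6, 2.6]. Speed limits (rad/s): [2.22, 2.22, 2.79, 2.79, 3.14, 3.14, 3.14].

INTERFACE

Orientations are given as a unit quaternion [x, y, z, w].
In Python, from bench import status, camera, order gives the robot as it stands.
- The arm moves only by the tool jog_arm, never from a script. Its argument "plan" is a list of rows, each a list of 7 numbers: the turn, a rotation vector about the tool's x, y, z in rad, then the shift along the tool's x, y, z in mm, then the opening, from -1 (shut) to 1 (fully open). A call has 1 to 12 rows; each row is the pose to reach, as a shift and turn from the pose commanded when the call began, along the tool's axes at that moment; what a row does not reach only later rows make up. A row lasts 1/10 s, in which the tool goes at most 50 mm and 8.59 degrees, less where a joint would pass 70% of its speed; a pose out of reach is approached as far as the arm can. A call with a gripper value outside its range is refused whole. The fingers move at their own pace and stop on an object; "squeeze" is the grip in N (left out, the last holds). Time passes only in rows, so rows that repeat a pose let the fingers close. It gives the time, the measured TCP pose, the force, the opening and the grip force at its end, in the units of the state.
- status.read_state(): the state, without advancing time (a new reading comes with each control period).
- camera(name): name is "side" or "top"; returns a dict with "image" (384x512x3 uint8, red, green, blue), "z_map" (384x512 float32, m along the optical axis (not along the pixel's ray), 0 where there is no reading), "fx", "fy", "cx", "cy" (pixels), "k1" (the pictures are not rectified: a ray, as slopes to the right and down, at radius r is drawn at 1 + k1 r^2 times it, then the intrinsics apply), "world_from_camera" (4x4, takes a point from camera to world coordinates). Camera axes: x right, y down, z forward; pixel columns grow to the right and rows downward; lengths in m; the calibration is good to about 2 mm. A picture is of the moment at which its call begins.
- order.close_job(): hands the job in; it is judged then, once.
The state is a dict: "time": time; "joint_positions": joint angles; "joint_vel": joint speeds; "joint_torque": joint torques, N m; "ee_pos": TCP position; "eef_rot": TCP orientation; "ft_force": force on the tool from outside, world axes, zero at the start; "torque": the same for the moment, N m; "width": finger opening in m; "grip_force": force on a finger pad.
Only numpy, scipy, OpenCV 4.12 (cv2) and the standard library are available. Lean on these libraries where they do the work, as an engineer would, in place of code of your own. Each camera call takes 0.05 s, during which the arm holds its last target. There are 200 camera calls.

## Working session

There is one attempt and no reset: what is moved stays moved. The work goes in short steps, Python scripts to look and compute and a tool call to move; the robot and the scene stay as the last step left them, time stands still between calls to the robot, and variables do not carry over. Pictures are saved under pics/ and viewed, at most 10 in all, crops included, and the job is handed in when it is done.

Besides the shell and the picture viewer there is one more tool, called after ">>>" in YAML: its name, and indented under it one key for each argument. jog_arm: Moves the arm, as the interface text tells. Its arguments: {"type":"object","properties":{"plan":{"type":"array"},"squeeze":{"type":"number"}},"required":["plan"]}

```bash
ls; mkdir -p pics
cat > h.py <<'E'
import numpy as np, cv2
from bench import status, camera, order
def cloud(c):
    K=np.array([[c['fx'],0,c['cx']],[0,c['fy'],c['cy']],[0,0,1.]])
    v,u=np.mgrid[0:384,0:512]
    n=cv2.undistortPoints(np.stack([u,v],-1).reshape(-1,1,2).astype(float),K,np.array([c['k1'],0,0,0.])).reshape(384,512,2)
    z=c['z_map'].astype(float)
    p=np.stack([n[...,0]*z,n[...,1]*z,z],-1)
    T=np.array(c['world_from_camera'])
    P=p@T[:3,:3].T+T[:3,3]; P[z<=0]=np.nan
    return P
E
python3 - <<'E'
from h import *
s=status.read_state(); print(s)
for n in('top','side'):
    c=camera(n); np.savez('pics/%s0.npz'%n,**c)
    cv2.imwrite('pics/%s0.png'%n,c['image'][...,::-1])
    print(n,np.round(c['world_from_camera'],3).tolist(),c['fx'],c['k1'])
E
```

```text
pics
{'time': 0.0, 'joint_positions': array([ 1.28739311,  0.33285973, -0.06470916,  1.46092923,  0.0216003 ,
        1.34990113, -0.08853206]), 'joint_vel': array([ 0.00063275, -0.00053741, -0.00046148,  0.00100459, -0.00219136,
        0.00022723, -0.00160234]), 'joint_torque': array([-3.99990913e-04, -6.23265266e+01,  2.42438132e-02, -3.89882076e+01,
       -6.14642724e-02,  3.99602135e-02,  1.92532234e-04]), 'ee_pos': array([ 0.16106133, -0.60349448,  0.22176731]), 'eef_rot': array([ 9.91509677e-01,  1.30031035e-01, -1.22006587e-04, -6.90232484e-04]), 'ft_force': array([0.86944927, 0.36490066, 0.36598649]), 'torque': array([-0.05553926,  0.02023762, -0.0068522 ]), 'grip_force': 0.0, 'width': 0.08698052696011818}
top [[-0.005, -0.993, 0.117, 0.451], [-1.0, 0.006, 0.012, -0.05], [-0.012, -0.117, -0.993, 1.059], [0.0, 0.0, 0.0, 1.0]] 477.90923073144 -0.020979392613271246
side [[-0.981, -0.113, 0.157, 0.439], [-0.193, 0.586, -0.787, 0.554], [-0.004, -0.802, -0.597, 0.59], [0.0, 0.0, 0.0, 1.0]] 361.6181759664355 -0.030599974000037528
```

View pics/top0.png

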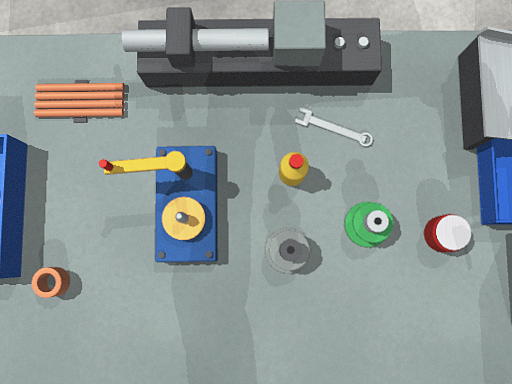

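View pics/side0.png

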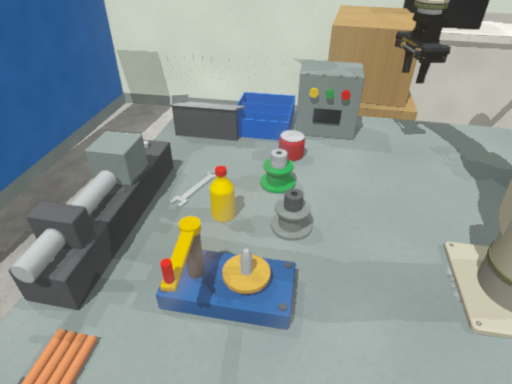

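The top view shows the green spool's neck at (377,221), grey spool at (290,250), bottle at (294,168), spindle at (181,216), keeper hinge at (176,160) and pin at (105,163). The side view agrees; the keeper is open by about 90° towards +y.

```bash
cat >> h.py <<'E'
def circ(P,u,v,r,zlo,zhi,tag=''):
    Q=P[v-r:v+r+1,u-r:u+r+1].reshape(-1,3); Q=Q[(Q[:,2]>zlo)&(Q[:,2]<zhi)]
    if len(Q)<3: print(tag,'few',len(Q)); return
    (cx,cy),R=cv2.minEnclosingCircle(Q[:,:2].astype(np.float32))
    print(tag,len(Q),'mean',Q.mean(0).round(4),'mec',round(cx,4),round(cy,4),'R',round(R,4))
E
python3 - <<'E'
from h import *
c=dict(np.load('pics/top0.npz')); P=cloud(c)
circ(P,377,221,18,.090,.112,'green neck'); circ(P,370,224,32,.045,.068,'green upper'); circ(P,370,224,34,.004,.016,'green bottom')
circ(P,290,250,20,.090,.112,'grey neck'); circ(P,294,165,14,.12,.15,'bottle')
circ(P,181,216,12,.115,.135,'tip'); circ(P,183,218,26,.06,.08,'seat'); 
circ(P,176,160,14,.16,.18,'hinge'); circ(P,105,163,12,.195,.225,'pin')
Q=P[85:200,95:190].reshape(-1,3);Q=Q[(Q[:,2]>.16)&(Q[:,2]<.182)];print('bar',cv2.fitLine(Q[:,:2].astype(np.float32),2,0,.01,.01).ravel(),len(Q))
Q=P[140:270,145:225].reshape(-1,3);Q=Q[(Q[:,2]>.035)&(Q[:,2]<.052)];print('base',cv2.minAreaRect(Q[:,:2].astype(np.float32)),len(Q))
c=dict(np.load('pics/side0.npz')); P=cloud(c)
circ(P,279,155,12,.095,.112,'S green neck'); circ(P,246,252,10,.115,.135,'S tip');circ(P,246,273,26,.066,.078,'S seat');circ(P,189,225,14,.165,.18,'S hinge'); circ(P,168,265,10,.2,.225,'S pin')
circ(P,279,168,24,.048,.068,'S green upper')
E
```

```text
green neck 390 mean [ 0.5219 -0.284   0.1003] mec 0.5221 -0.2845 R 0.0222
green upper 800 mean [ 0.5207 -0.282   0.0623] mec 0.5221 -0.2847 R 0.0421
green bottom 546 mean [ 0.5161 -0.2672  0.009 ] mec 0.5223 -0.2909 R 0.1001
grey neck 375 mean [ 0.466  -0.111   0.1002] mec 0.4661 -0.1111 R 0.0218
bottle 171 mean [ 0.6376 -0.122   0.1396] mec 0.6385 -0.1219 R 0.014
tip 56 mean [0.5321 0.1078 0.1216] mec 0.532 0.1079 R 0.0085
seat 1353 mean [0.5322 0.1077 0.0714] mec 0.5325 0.1088 R 0.0458
hinge 397 mean [0.6311 0.1118 0.1736] mec 0.6294 0.1135 R 0.024
pin 83 mean [0.6215 0.2328 0.2086] mec 0.6226 0.2339 R 0.0085
bar [ 0.08993422 -0.9959477   0.6272156   0.15912248] 1092
base ((0.567878007888794, 0.10901456326246262), (0.25042304396629333, 0.13093222677707672), 0.413505882024765) 4887
S green neck 128 mean [ 0.5198 -0.2839  0.0991] mec 0.5195 -0.2861 R 0.0232
S tip 63 mean [0.5305 0.1115 0.1207] mec 0.5307 0.1099 R 0.0076
S seat 1233 mean [0.5291 0.116  0.0714] mec 0.5307 0.1084 R 0.0452
S hinge 411 mean [0.6291 0.1185 0.1721] mec 0.6303 0.1186 R 0.0291
S pin 132 mean [0.6195 0.2357 0.2085] mec 0.6208 0.2339 R 0.0081
S green upper 384 mean [ 0.513  -0.2986  0.0597] mec 0.4997 -0.3397 R 0.0995
```

```bash
cat >> h.py <<'E'
from scipy.spatial.transform import Rotation as Ro
def go(xyz,yaw=0.,base=None):
    "print turn (rad) and shift (mm) in tool axes to reach xyz with tool x at yaw, pointing down"
    s=status.read_state(); R=Ro.from_quat(s['eef_rot'])
    T=Ro.from_euler('z',yaw)*Ro.from_euler('x',np.pi)
    d=R.inv().apply(np.array(xyz)-s['ee_pos'])*1000
    print('turn',(R.inv()*T).as_rotvec().round(4),'shift',d.round(1))
def st():
    s=status.read_state(); print(round(s['time'],2),'p',s['ee_pos'].round(4),'rv',(Ro.from_quat(s['eef_rot'])*Ro.from_euler('x',-np.pi)).as_rotvec().round(4),'F',s['ft_force'].round(2),'w',round(s['width'],4),'g',round(s['grip_force'],2))
E
python3 -c "
from h import *
go([.5215,-.2845,.2])"
```

```text
turn [-1.200e-03  2.000e-04  2.608e-01] shift [ 430.5 -215.3   22.1]
```

>>> jog_arm:
  plan:
    - [0, 0, 0.1, 43, -21, 0, 1]
    - [0, 0, 0.2, 86, -43, 0, 1]
    - [0, 0, 0.26, 129, -64, 0, 1]
    - [0, 0, 0.26, 172, -86, 5, 1]
    - [0, 0, 0.26, 215, -107, 10, 1]
    - [0, 0, 0.26, 258, -129, 15, 1]
    - [0, 0, 0.26, 301, -150, 20, 1]
    - [0, 0, 0.26, 344, -172, 20, 1]
    - [0, 0, 0.26, 387, -194, 20, 1]
    - [0, 0, 0.26, 430, -215, 20, 1]
    - [0, 0, 0.26, 430, -215, 20, 1]
    - [0, 0, 0.26, 430, -215, 20, 1]

```text
time: 1.3
ee_pos: [0.5218, -0.2839, 0.202]
eef_rot: [1.0, 0.002, -0.0, -0.0]
ft_force: [0.5, -0.9, 0.4]
width: 0.0871
grip_force: 0.0
```

```bash
python3 -c "
from h import *
st(); go([.5215,-.2845,.066])
c=camera('side');P=cloud(c);cv2.imwrite('pics/side1.png',c['image'][...,::-1])"
```

```text
1.3 p [ 0.5218 -0.2839  0.202 ] rv [0.0007 0.0008 0.0036] F [ 0.46 -0.86  0.39] w 0.0871 g 0.0
turn [-0.0007  0.0008  0.0036] shift [ -0.2   0.7 136. ]
```

Down around the neck, then close gently.

>>> jog_arm:
  plan:
    - [0, 0, 0, 0, 0.5, 30, 1]
    - [0, 0, 0, 0, 0.5, 60, 1]
    - [0, 0, 0, 0, 0.5, 85, 1]
    - [0, 0, 0, 0, 0.5, 105, 1]
    - [0, 0, 0, 0, 0.5, 120, 1]
    - [0, 0, 0, 0, 0.5, 130, 1]
    - [0, 0, 0, 0, 0.5, 135, 1]
    - [0, 0, 0, 0, 0.5, 135, 1]
  squeeze: 30

```text
time: 2.15
ee_pos: [0.521, -0.286, 0.0674]
eef_rot: [1.0, 0.0, -0.0, 0.0]
ft_force: [-1.0, -0.5, 0.0]
width: 0.087
grip_force: 0.0
```

>>> jog_arm:
  plan:
    - [0, 0, 0, 0, 0, 0, 0.3]
    - [0, 0, 0, 0, 0, 0, 0.1]
    - [0, 0, 0, 0, 0, 0, 0]
    - [0, 0, 0, 0, 0, 0, -0.2]
    - [0, 0, 0, 0, 0, 0, -0.4]
    - [0, 0, 0, 0, 0, 0, -1]
    - [0, 0, 0, 0, 0, 0, -1]
    - [0, 0, 0, 0, 0, 0, -1]
    - [0, 0, 0, 0, 0, 0, -1]
    - [0, 0, 0, 0, 0, 0, -1]
  squeeze: 30

```text
time: 3.15
ee_pos: [0.5212, -0.2859, 0.0676]
eef_rot: [1.0, 0.0, 0.0, 0.0]
ft_force: [0.5, -1.1, 0.5]
width: 0.0433
grip_force: 30.0
```

>>> jog_arm:
  plan:
    - [0, 0, 0, 0, 0, -5, -1]
    - [0, 0, 0, 0, 0, -15, -1]
    - [0, 0, 0, 0, 0, -35, -1]
    - [0, 0, 0, 0, 0, -60, -1]
    - [0, 0, 0, 0, 0, -85, -1]
    - [0, 0, 0, 0, 0, -110, -1]
    - [0, 0, 0, 0, 0, -130, -1]
    - [0, 0, 0, 0, 0, -145, -1]
    - [0, 0, 0, 0, 0, -152, -1]
    - [0, 0, 0, 0, 0, -155, -1]
    - [0, 0, 0, 0, 0, -155, -1]

```text
time: 4.25
ee_pos: [0.521, -0.2857, 0.2221]
eef_rot: [1.0, 0.0, -0.0, -0.0]
ft_force: [0.7, 0.7, -2.8]
width: 0.0435
grip_force: 30.0
```

```bash
python3 -c "
from h import *
st(); go([.532,.108,.222])
c=camera('top');P=cloud(c);circ(P,377,221,28,.24,.27,'x')
c=camera('side');P=cloud(c);cv2.imwrite('pics/side2.png',c['image'][...,::-1])"
```

```text
4.25 p [ 0.521  -0.2857  0.2221] rv [0.0003 0.0006 0.0008] F [ 0.75  0.71 -2.8 ] w 0.0435 g 30.0
turn [-0.0003  0.0006  0.0008] shift [ 1.130e+01 -3.937e+02  2.000e-01]
x few 0
```

View pics/side2.png

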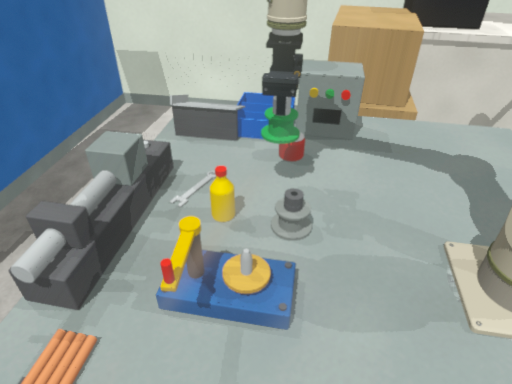

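The side view shows the spool held upright, its bottom flange near (280,133), and the stand unobstructed. Carry it over at ~155 mm underside height.

>>> jog_arm:
  plan:
    - [0, 0, 0, 0, -10, 0, -1]
    - [0, 0, 0, 0, -35, 0, -1]
    - [0, 0, 0, 2, -75, 0, -1]
    - [0, 0, 0, 3, -115, 0, -1]
    - [0, 0, 0, 4, -155, 0, -1]
    - [0, 0, 0, 5, -195, 0, -1]
    - [0, 0, 0, 6, -235, 0, -1]
    - [0, 0, 0, 7, -275, 0, -1]
    - [0, 0, 0, 8, -315, 0, -1]
    - [0, 0, 0, 9, -350, 0, -1]
    - [0, 0, 0, 10, -378, 0, -1]
    - [0, 0, 0, 10, -390, 0, -1]

```text
time: 5.55
ee_pos: [0.5298, 0.1082, 0.2223]
eef_rot: [1.0, 0.003, -0.0, -0.001]
ft_force: [0.2, -0.1, -3.1]
width: 0.0433
grip_force: 30.0
```

>>> jog_arm:
  plan:
    - [0, 0, 0, 0, -4, 0, -1]
    - [0, 0, 0, 0, -4, 0, -1]
    - [0, 0, 0, 0, -4, 0, -1]
    - [0, 0, 0, 0, -4, 0, -1]

```text
time: 5.95
ee_pos: [0.5311, 0.1067, 0.2225]
eef_rot: [1.0, -0.001, -0.0, 0.0]
ft_force: [-0.3, -0.0, -2.0]
width: 0.0434
grip_force: 30.0
```

```bash
python3 -c "
from h import *
st(); go([.5313,.1085,.1385])
c=camera('side');P=cloud(c);cv2.imwrite('pics/side3.png',c['image'][...,::-1])
# flange rims of the held spool: green pixels
g=c['image'].astype(int);m=(g[...,1]>g[...,0]+40)&(g[...,1]>g[...,2]+30)&(P[...,2]>.14)
Q=P[m];print(len(Q))
from scipy.optimize import least_squares
for lo,hi,R in((.16,.167,.05),(.207,.22,.042)):
  q=Q[(Q[:,2]>lo-.002)&(Q[:,2]<hi+.003)]
  print(R,len(q),q.min(0).round(4),q.max(0).round(4))
"
```

```text
5.95 p [0.5311 0.1067 0.2225] rv [-0.0006  0.0001 -0.0014] F [-0.29 -0.04 -1.95] w 0.0434 g 30.0
turn [ 0.0006  0.0001 -0.0014] shift [ 0.2 -1.8 84. ]
2332
0.05 1016 [ 0.3876 -0.5923  0.158 ] [0.5793 0.157  0.1699]
0.042 774 [0.4895 0.0752 0.2087] [0.5713 0.1499 0.2227]
```

View pics/side3.png

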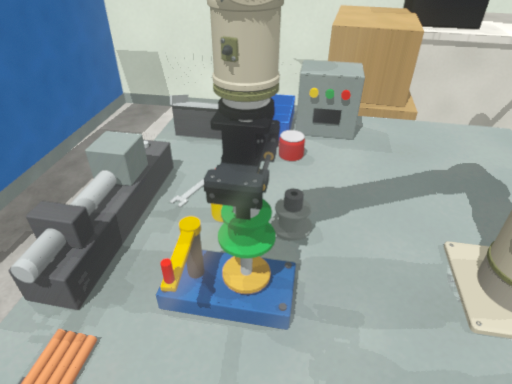

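Spool bottom flange at (246,236) sits right above the seat at (246,274), aligned to ~1 mm. Lower.

>>> jog_arm:
  plan:
    - [0, 0, 0, 0, -1, 8, -1]
    - [0, 0, 0, 0, -1, 16, -1]
    - [0, 0, 0, 0, -1, 23, -1]
    - [0, 0, 0, 0, -1, 29, -1]
    - [0, 0, 0, 0, -1, 34, -1]
    - [0, 0, 0, 0, -1, 39, -1]
    - [0, 0, 0, 0, -1, 44, -1]
    - [0, 0, 0, 0, -1, 49, -1]
    - [0, 0, 0, 0, -1, 54, -1]
    - [0, 0, 0, 0, -1, 59, -1]
    - [0, 0, 0, 0, -1, 60, -1]

```text
time: 7.1
ee_pos: [0.5306, 0.1091, 0.1618]
eef_rot: [1.0, 0.0, -0.0, 0.0]
ft_force: [-0.3, -0.5, -2.3]
width: 0.0433
grip_force: 30.0
```

>>> jog_arm:
  plan:
    - [0, 0, 0, 0, 0, 4, -1]
    - [0, 0, 0, 0, 0, 8, -1]
    - [0, 0, 0, 0, 0, 12, -1]
    - [0, 0, 0, 0, 0, 15, -1]
    - [0, 0, 0, 0, 0, 18, -1]
    - [0, 0, 0, 0, 0, 20, -1]
    - [0, 0, 0, 0, 0, 20, -1]
    - [0, 0, 0, 0, 0, 20, -1]

```text
time: 7.9
ee_pos: [0.531, 0.1093, 0.1426]
eef_rot: [1.0, 0.0, 0.0, 0.0]
ft_force: [0.1, -0.4, -2.6]
width: 0.0436
grip_force: 30.0
```

>>> jog_arm:
  plan:
    - [0, 0, 0, 0, 0, 2, -1]
    - [0, 0, 0, 0, 0, 4, -1]
    - [0, 0, 0, 0, 0, 6, -1]
    - [0, 0, 0, 0, 0, 8, -1]
    - [0, 0, 0, 0, 0, 10, -1]
    - [0, 0, 0, 0, 0, 12, -1]
    - [0, 0, 0, 0, 0, 12, -1]
  squeeze: 50

```text
time: 8.6
ee_pos: [0.5311, 0.1093, 0.131]
eef_rot: [1.0, 0.0, 0.0, 0.0]
ft_force: [-1.9, -0.5, 3.9]
width: 0.0431
grip_force: 50.0
```

>>> jog_arm:
  plan:
    - [0, 0, 0, 0, 0, 2, -1]
    - [0, 0, 0, 0, 0, 4, -1]
    - [0, 0, 0, 0, 0, 6, -1]
    - [0, 0, 0, 0, 0, 8, -1]
    - [0, 0, 0, 0, 0, 8, -1]
    - [0, 0, 0, 0, 0, 8, -1]

```text
time: 9.2
ee_pos: [0.5311, 0.1092, 0.1229]
eef_rot: [1.0, 0.0, 0.0, 0.0]
ft_force: [-2.2, -0.4, 4.6]
width: 0.0431
grip_force: 50.0
```

>>> jog_arm:
  plan:
    - [0, 0, 0, 0, 0, 0.5, -1]
    - [0, 0, 0, 0, 0, 1, -1]
    - [0, 0, 0, 0, 0, 1.5, -1]
    - [0, 0, 0, 0, 0, 2, -1]
    - [0, 0, 0, 0, 0, 2, -1]

```text
time: 9.7
ee_pos: [0.5315, 0.1094, 0.1224]
eef_rot: [1.0, 0.0, 0.001, 0.0]
ft_force: [-8.0, -3.0, 18.9]
width: 0.0428
grip_force: 50.0
```

The force rise shows the stop. Unload, open, retract upward.

>>> jog_arm:
  plan:
    - [0, 0, 0, 0, 0, -1.5, -1]
    - [0, 0, 0, 0, 0, -1.5, -0.2]
    - [0, 0, 0, 0, 0, -1.5, 0.3]
    - [0, 0, 0, 0, 0, -1.5, 1]
    - [0, 0, 0, 0, 0, -1.5, 1]
    - [0, 0, 0, 0, 0, -1.5, 1]
    - [0, 0, 0, 0, 0, -20, 1]
    - [0, 0, 0, 0, 0, -50, 1]
    - [0, 0, 0, 0, 0, -85, 1]
    - [0, 0, 0, 0, 0, -115, 1]
    - [0, 0, 0, 0, 0, -135, 1]
    - [0, 0, 0, 0, 0, -135, 1]

```text
time: 10.9
ee_pos: [0.5322, 0.1097, 0.2584]
eef_rot: [1.0, 0.0, 0.002, -0.0]
ft_force: [0.2, 0.5, -0.7]
width: 0.0873
grip_force: 0.0
```

```bash
python3 -c "
from h import *
st(); go([.6215,.2335,.257],np.pi/4);go([.6215,.2335,.257],-np.pi/4)
c=camera('side');P=cloud(c);cv2.imwrite('pics/side4.png',c['image'][...,::-1])
m=(P[...,2]>.145)&(P[...,2]<.162)&(np.hypot(P[...,0]-.531,P[...,1]-.109)<.03)
Q=P[m];print(len(Q),np.percentile(Q[:,2],[5,25,50,75,90,95,99]).round(4))"
```

```text
10.9 p [0.5322 0.1097 0.2584] rv [ 0.0006 -0.0047  0.0008] F [ 0.24  0.49 -0.71] w 0.0873 g 0.0
turn [ 0.0013 -0.0047 -0.7846] shift [  89.4 -123.7    1.9]
turn [-0.0024 -0.0043  0.7862] shift [  89.4 -123.7    1.9]
434 [0.1478 0.1534 0.1542 0.1549 0.1554 0.1558 0.1562]
```

View pics/side4.png

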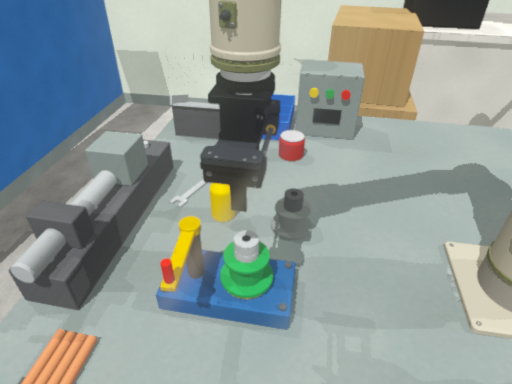

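The spool sits on the stand with its neck top at (246,243), 154.5 mm high, so it is home; the pin at (168,270) is still open. Move over the pin with the closing axis at 45°.

>>> jog_arm:
  plan:
    - [0, 0, 0.13, 15, -20, -10, 1]
    - [0, 0, 0.26, 30, -45, -10, 1]
    - [0, 0, 0.39, 50, -70, -10, 1]
    - [0, 0, 0.52, 70, -95, -10, 1]
    - [0, 0, 0.65, 85, -115, -5, 1]
    - [0, 0, 0.75, 89, -124, 0, 1]
    - [0, -0.004, 0.785, 89, -124, 0, 1]
    - [0, -0.004, 0.785, 89, -124, 0, 1]
    - [0, -0.004, 0.785, 89, -124, 0, 1]

```text
time: 11.85
ee_pos: [0.6161, 0.2272, 0.2433]
eef_rot: [0.93, -0.368, -0.012, 0.008]
ft_force: [0.2, -0.3, -2.0]
width: 0.0873
grip_force: 0.0
```

```bash
python3 -c "
from h import *
st(); go([.6217,.2335,.178],-np.pi/4)"
```

```text
11.85 p [0.6161 0.2272 0.2433] rv [-0.0163  0.0249 -0.7535] F [ 0.21 -0.3  -2.01] w 0.0873 g 0.0
turn [0.024  0.0164 0.0319] shift [  0.8 -10.   65. ]
```

>>> jog_arm:
  plan:
    - [0.024, 0.016, 0.03, 1, -10, 0, 1]
    - [0.024, 0.016, 0.03, 1, -10, 0, 1]
    - [0.024, 0.016, 0.03, 1, -10, 0, 1]
    - [0.024, 0.016, 0.03, 1, -10, 0, 1]

```text
time: 12.25
ee_pos: [0.624, 0.2338, 0.2449]
eef_rot: [0.925, -0.38, -0.0, -0.001]
ft_force: [-0.8, 0.8, -0.1]
width: 0.0872
grip_force: 0.0
```

```bash
python3 -c "
from h import *
st(); go([.6217,.2335,.178],-np.pi/4); s=status.read_state();print(s['joint_positions'].round(3),s['joint_vel'].round(3))"
```

```text
12.25 p [0.624  0.2338 0.2449] rv [ 2.600e-03  2.000e-04 -7.805e-01] F [-0.76  0.84 -0.13] w 0.0872 g 0.0
turn [-0.0022  0.0011  0.0049] shift [-1.4  2.  66.9]
[-0.855  0.459  0.619  1.335 -0.265  1.427 -2.6  ] [ 0.013 -0.006 -0.    -0.006 -0.007 -0.    -0.   ]
```

Joint 7 is at its range end there; use yaw −0.4 instead, which leaves margin.

>>> jog_arm:
  plan:
    - [0, 0, -0.1, -0.5, 0.7, 0, 1]
    - [0, 0, -0.2, -1, 1.5, 0, 1]
    - [0, 0, -0.3, -1.5, 2, 0, 1]
    - [0, 0, -0.38, -1.5, 2, 0, 1]
    - [0, 0, -0.38, -1.5, 2, 0, 1]
    - [0, 0, -0.38, -1.5, 2, 0, 1]

```text
time: 12.85
ee_pos: [0.622, 0.2332, 0.2457]
eef_rot: [0.98, -0.201, 0.001, -0.002]
ft_force: [-0.1, -0.5, 0.3]
width: 0.087
grip_force: 0.0
```

```bash
python3 -c "
from h import *
st(); go([.6217,.2335,.178],-.4); s=status.read_state();print(s['joint_positions'].round(3))"
```

```text
12.85 p [0.622  0.2332 0.2457] rv [ 0.0037 -0.0013 -0.404 ] F [-0.1  -0.54  0.33] w 0.087 g 0.0
turn [-0.0038 -0.0006 -0.004 ] shift [-0.4  0.1 67.7]
[-0.814  0.441  0.552  1.339 -0.231  1.421 -2.246]
```

>>> jog_arm:
  plan:
    - [-0.004, 0, -0.004, -0.5, 0, 20, 1]
    - [-0.004, 0, -0.004, -0.5, 0, 40, 1]
    - [-0.004, 0, -0.004, -0.5, 0, 55, 1]
    - [-0.004, 0, -0.004, -0.5, 0, 64, 0.5]
    - [-0.004, 0, -0.004, -0.5, 0, 68, 0.2]
    - [-0.004, 0, -0.004, -0.5, 0, 68, -0.2]
    - [-0.004, 0, -0.004, -0.5, 0, 68, -0.4]
    - [-0.004, 0, -0.004, -0.5, 0, 68, -0.5]
    - [-0.004, 0, -0.004, -0.5, 0, 68, -1]
    - [-0.004, 0, -0.004, -0.5, 0, 68, -1]
    - [-0.004, 0, -0.004, -0.5, 0, 68, -1]
    - [-0.004, 0, -0.004, -0.5, 0, 68, -1]
  squeeze: 5

```text
time: 14.05
ee_pos: [0.6216, 0.2345, 0.1778]
eef_rot: [0.98, -0.197, 0.001, 0.0]
ft_force: [-0.5, -0.5, -0.2]
width: 0.0226
grip_force: 0.0
```

```bash
python3 -c "
from h import *
st()
c=camera('side');cv2.imwrite('pics/side5.png',cv2.resize(c['image'][160:340,90:330,::-1],None,fx=2.5,fy=2.5))
s=status.read_state();p=s['ee_pos'];R=Ro.from_quat(s['eef_rot'])
h=np.array([.6315,.1095]);d=p[:2]-h;r=np.hypot(*d);a0=np.arctan2(d[1],-d[0]);print(r,a0)
for a in list(np.arange(a0,0,-.1))+[0,-.007]:
  q=np.r_[h+.125*np.array([-np.cos(a),np.sin(a)]),p[2]]
  print(round(a,3),(R.inv().apply(q-p)*1000).round(1), q.round(3)[:2])
"
```

```text
14.05 p [0.6216 0.2345 0.1778] rv [-0.0005 -0.0012 -0.3967] F [-0.51 -0.51 -0.24] w 0.0226 g 0.0
0.1253615171820489 1.4913323939424006
1.491 [0.2 0.3 0. ] [0.622 0.234]
1.391 [-10.6   6.6  -0. ] [0.609 0.232]
1.291 [-20.8  13.9  -0. ] [0.597 0.23 ]
1.191 [-30.1  22.2  -0. ] [0.585 0.226]
1.091 [-38.6  31.4  -0. ] [0.574 0.22 ]
0.991 [-46.1  41.4  -0. ] [0.563 0.214]
0.891 [-52.6  52.1  -0. ] [0.553 0.207]
0.791 [-57.9  63.4  -0. ] [0.544 0.198]
0.691 [-62.2  75.1  -0. ] [0.535 0.189]
0.591 [-65.2  87.2  -0. ] [0.528 0.179]
0.491 [-67.   99.6  -0. ] [0.521 0.168]
0.391 [-67.5 112.1  -0. ] [0.516 0.157]
0.291 [-66.9 124.6  -0. ] [0.512 0.145]
0.191 [-64.9 136.9  -0. ] [0.509 0.133]
0.091 [-61.8 149.   -0. ] [0.507 0.121]
0 [-57.8 159.7  -0. ] [0.506 0.11 ]
-0.007 [-57.5 160.5  -0. ] [0.507 0.109]
```

View pics/side5.png

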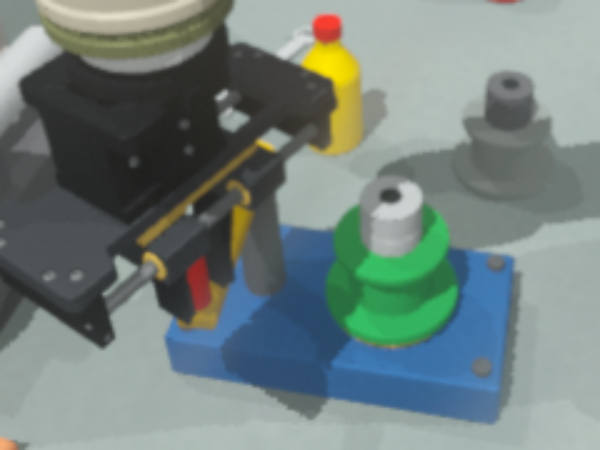

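The crop shows the red pin (200,280) between the fingers, still closing, with the fingers just above the bar. Finish closing and sweep.

>>> jog_arm:
  plan:
    - [0, 0, 0, 0, 0, 0, -1]
    - [0, 0, 0, 0, 0, 0, -1]
    - [0, 0, 0, 0, 0, 0, -1]
    - [0, 0, 0, 0, 0, 0, -1]

```text
time: 14.5
ee_pos: [0.6216, 0.2345, 0.1777]
eef_rot: [0.98, -0.197, 0.001, 0.0]
ft_force: [-0.1, -0.1, 1.0]
width: 0.0159
grip_force: 5.0
```

>>> jog_arm:
  plan:
    - [0, 0, 0, -5, 3, 0, -1]
    - [0, 0, 0, -10.5, 6.5, 0, -1]
    - [0, 0, 0, -15.8, 10, 0, -1]
    - [0, 0, 0, -21, 14, 0, -1]
    - [0, 0, 0, -25.5, 18, 0, -1]
    - [0, 0, 0, -30, 22, 0, -1]
    - [0, 0, 0, -34.5, 26.5, 0, -1]
    - [0, 0, 0, -38.5, 31.4, 0, -1]
    - [0, 0, 0, -42.5, 36.3, 0, -1]
    - [0, 0, 0, -46, 41.4, 0, -1]
    - [0, 0, 0, -49.5, 46.6, 0, -1]
    - [0, 0, 0, -52.6, 52, 0, -1]

```text
time: 15.7
ee_pos: [0.5519, 0.2072, 0.1777]
eef_rot: [0.98, -0.197, 0.0, 0.0]
ft_force: [-1.7, 3.7, 0.4]
width: 0.0159
grip_force: 5.0
```

```bash
python3 -c "
from h import *
st()
s=status.read_state();p=s['ee_pos'];R=Ro.from_quat(s['eef_rot'])
h=np.array([.6315,.1095]);d=p[:2]-h;r=np.hypot(*d);a0=np.arctan2(d[1],-d[0]);print(r,a0)
for a in list(np.arange(a0,0,-.09))+[0,-.007]:
  q=np.r_[h+.125*np.array([-np.cos(a),np.sin(a)]),.178]
  print(round(a,3),(R.inv().apply(q-p)*1000).round(1))
print(s['joint_positions'].round(2))
"
```

```text
15.7 p [0.5519 0.2072 0.1777] rv [-0.000e+00 -2.000e-04 -3.958e-01] F [-1.7   3.72  0.44] w 0.0159 g 5.0
0.126010270402029 0.8869238157580537
0.887 [ 0.9  0.5 -0.3]
0.797 [-4.  10.6 -0.3]
0.707 [-7.9 21.2 -0.3]
0.617 [-10.8  32.   -0.3]
0.527 [-12.8  43.1  -0.3]
0.437 [-13.8  54.3  -0.3]
0.347 [-13.7  65.5  -0.3]
0.257 [-12.7  76.7  -0.3]
0.167 [-10.6  87.8  -0.3]
0.077 [-7.6 98.6 -0.3]
0 [ -4.2 107.6  -0.3]
-0.007 [ -3.9 108.4  -0.3]
[-0.89  0.3   0.55  1.65 -0.17  1.24 -2.27]
```

>>> jog_arm:
  plan:
    - [0, 0, 0, -2, 5, 0, -1]
    - [0, 0, 0, -4, 10.5, 0, -1]
    - [0, 0, 0, -8, 21, 0, -1]
    - [0, 0, 0, -11, 32, 0, -1]
    - [0, 0, 0, -13, 43, 0, -1]
    - [0, 0, 0, -14, 54, 0, -1]
    - [0, 0, 0, -14, 65.5, 0, -1]
    - [0, 0, 0, -13, 76.5, 0, -1]
    - [0, 0, 0, -11, 87.5, 0, -1]
    - [0, 0, 0, -8, 98, 0, -1]
    - [0, 0, 0, -5.5, 104, 0, -1]
    - [0, 0, 0, -5.5, 104, 0, -1]

```text
time: 16.9
ee_pos: [0.5077, 0.1116, 0.1777]
eef_rot: [0.98, -0.198, 0.0, 0.001]
ft_force: [-2.3, -0.0, 2.0]
width: 0.016
grip_force: 5.0
```

```bash
python3 -c "
from h import *
st()
c=camera('side');P=cloud(c);m=(P[...,2]>.150)&(P[...,2]<.18)&(P[...,0]<.65)&(P[...,0]>.5)&(abs(P[...,1]-.12)<.05)
i=c['image'].astype(int);m&=(i[...,0]>120)&(i[...,2]<90)&(i[...,1]>90)
Q=P[m];print(len(Q),cv2.fitLine(Q[:,:2].astype(np.float32),2,0,.01,.01).ravel())
print(status.read_state()['joint_positions'].round(2))"
```

```text
16.9 p [0.5077 0.1116 0.1777] rv [-0.001  -0.0008 -0.3985] F [-2.26 -0.02  1.97] w 0.016 g 5.0
885 [ 0.9976844  -0.0680136   0.5931521   0.11616029]
[-0.86  0.13  0.6   1.83 -0.08  1.21 -2.2 ]
```

>>> jog_arm:
  plan:
    - [0, 0, 0, 0.4, 1, 0, -1]
    - [0, 0, 0, 0.8, 2, 0, -1]
    - [0, 0, 0, 1.2, 3, 0, -1]
    - [0, 0, 0, 1.6, 4, 0, -1]
    - [0, 0, 0, 1.6, 4, 0, -1]

```text
time: 17.45
ee_pos: [0.5077, 0.1087, 0.1777]
eef_rot: [0.98, -0.197, 0.001, 0.0]
ft_force: [-1.6, 0.8, 1.6]
width: 0.0157
grip_force: 5.0
```

>>> jog_arm:
  plan:
    - [0, 0, 0, 0.4, 1, 0, -1]
    - [0, 0, 0, 0.8, 2, 0, -1]
    - [0, 0, 0, 1.2, 3, 0, -1]
    - [0, 0, 0, 1.2, 3, 0, -1]

```text
time: 17.85
ee_pos: [0.5077, 0.1081, 0.1778]
eef_rot: [0.981, -0.196, 0.001, -0.001]
ft_force: [0.8, 10.4, -2.3]
width: 0.0156
grip_force: 5.0
```

At the stop (10 N). Unload, open, lift.

>>> jog_arm:
  plan:
    - [0, 0, 0, -0.8, -2, 0, -1]
    - [0, 0, 0, -0.8, -2, 0, -0.4]
    - [0, 0, 0, -0.8, -2, 0, 0]
    - [0, 0, 0, -0.8, -2, 0, 0]
    - [0, 0, 0, -0.8, -2, 0, 0]
    - [0, 0, 0, -0.8, -2, -15, 0]
    - [0, 0, 0, -0.8, -2, -40, 0]
    - [0, 0, 0, -0.8, -2, -80, 0]
    - [0, 0, 0, -0.8, -2, -120, 0]
    - [0, 0, 0, -0.8, -2, -150, 0]
    - [0, 0, 0, -30, -2, -170, 0]
    - [0, 0, 0, -60, -2, -170, 0]

```text
time: 19.05
ee_pos: [0.4535, 0.1304, 0.3502]
eef_rot: [0.98, -0.198, 0.002, -0.001]
ft_force: [0.1, 0.6, -0.4]
width: 0.0434
grip_force: 0.0
```

```bash
python3 -c "
from h import *
st()
c=camera('side');P=cloud(c);cv2.imwrite('pics/side6.png',c['image'][...,::-1])
m=(P[...,2]>.160)&(P[...,2]<.18)&(P[...,0]<.65)&(P[...,0]>.48)&(abs(P[...,1]-.12)<.05)
Q=P[m];print(len(Q),cv2.fitLine(Q[:,:2].astype(np.float32),2,0,.01,.01).ravel())
m=(P[...,2]>.2)&(P[...,2]<.22)&(np.hypot(P[...,0]-.507,P[...,1]-.109)<.03)
Q=P[m];print(len(Q),Q.mean(0) if len(Q) else 0)"
```

```text
19.05 p [0.4535 0.1304 0.3502] rv [ 0.0014 -0.0045 -0.399 ] F [ 0.06  0.63 -0.37] w 0.0434 g 0.0
1235 [0.9999978  0.00210811 0.5752739  0.11352433]
91 [0.50560051 0.11117098 0.20760383]
```

View pics/side6.png

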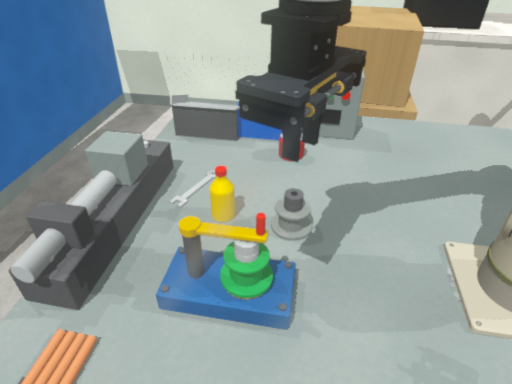

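The picture shows the keeper lying across the spool from the hinge (189,226) to the pin (261,222), parallel to the stand. The bystanders have not moved and the arm is clear.

```bash
python3 -c "
from h import *
print(order.close_job())"
```

```text
the job is handed in; nothing more can be done
None
```

The job is handed in at about 19 s: the green spool was lowered over the spindle and pressed to its stop, then the keeper was swung across to its stop and released, with the grey spool and oil bottle untouched.

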